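# Lock the press sled with its pin and spring clip

### The arm

A 7-joint arm with a two-finger parallel gripper is mounted at the origin on a cart in front of the work surface, level with it; the furniture and walls round the work are solid. World frame = base frame: x ahead of the robot, y to its left, z up, the work surface at z = 0. Lengths are in mm, angles in rad, forces in N, time in s.
With the tool pointing down it reaches from about 350 to 900 mm from the base axis. Payload 19.9 kg.
Tool frame: the origin (TCP) lies midway between the tips of the shut fingers; the grasp point (between the pads) lies 19 mm behind it (pinch_z is the distance from the TCP to the grasp point, in mm); z points along the fingers, y is the line along which they close (so a half turn about z gives the same grasp; the last joint's range is limited). The gripper opens to 85 mm and grips with 20 to 120 N. Pads are 22 mm wide; open, the fingers measure 114 mm over their backs; the gripper's body (76 mm by 85 mm) begins 54 mm behind the grasp point. The pads swing forward as they close: fully open they stand 13 mm farther back than shut.
Start: joints at [1.218, 0.417, -0.01, 1.614, 0.005, 1.111, -0.053], TCP at [191.728, -594.846, 231.26] pointing down, gripper open.
Joint ranges: [-2.81, 2.81], [-0.39, 2.02], [-1.27, 1.25], [0.06, 2.57], [-1.19, 4.33], [0.19, 2], [-2.82, 2.82]. Speed limits (rad/s): [1.89, 1.89, 2.39, 2.39, 3.01, 3.01, 3.01].

### API

Orientations are given as a unit quaternion [w, x, y, z].
In Python, from cell import * gives the robot as it stands.
- The arm moves only by the tool jog_arm, never from a script. Its argument "commands" is text: rows parted by semicolons, each of 7 numbers parted by spaces: the shift along the tool's x, y, z in m, then the turn, a rotation vector about the tool's x, y, z in rad, then the finger opening in m, from 0 to 0.0854. A call has 1 to 8 rows; each row is the pose to reach, as a shift and turn from the pose commanded when the call began, along the tool's axes at that moment; what a row does not reach only later rows make up. A row lasts 1/10 s, in which the tool goes at most 50 mm and 8.59 degrees, less where a joint would pass 70% of its speed; a pose out of reach is approached as far as the arm can. A call with a gripper value outside its range is refused whole. The fingers move at their own pace and stop on an object; the grip force is fixed at half the most. Time passes only in rows, so rows that repeat a pose let the fingers close. It gives the time, the measured TCP pose, the force, the opening and the grip force at its end, in the units of the state.
- observe(): the state, without advancing time (a new reading comes with each control period).
- capture(name): name is "side" or "top" or "wrist"; returns a dict with "img" (480x640x3 uint8, blue, green, red), "mtx" (3x3 intrinsics, pixels), "D" ([k1, k2, p1, p2, k3] as OpenCV has them; the pictures are not rectified), "extrinsics" (4x4, takes a point from camera to world coordinates). Camera axes: x right, y down, z forward; pixel columns grow to the right and rows downward; lengths in mm; the calibration is good to about 2 mm. A picture is of the moment at which its call begins. There is no depth.
- hand_in(): hands the job in; it is judged then, once.
Trained networks look in the newest picture that a camera, given by its name, has taken for a name from the list of things; names that differ only in an ending like _2 or _b are one class to them, and where a whole thing is asked for, a point or a joint stands for the part that bears it (a point fixed in the world has none). Each returns a list of dicts, best first, with "conf" (0 to 1); they miss things now and then, are a little off and sometimes report something else, mostly with a low value. They report only what shows in the picture. A call takes as long as a camera call. They do not tell look-alikes from the thing itself.
- cut_out(thing, camera): "region" (480x640 bool, what is visible of it) and "location" ([column, row] in pixels, amid what is visible of it).
- tip_of(thing, camera): "location" ([column, row] in pixels: a listed point, or the origin of a listed thing).
The state is a dict: "t": time; "q": joint angles; "dq": joint speeds; "tau": joint torques, N m; "ee_pos": TCP position; "tcp_rot": TCP orientation; "wrist_force": force on the tool from outside, world axes, zero at the start; "torque": the same for the moment, N m; "width": finger opening in mm; "grip_force": force on a finger pad.
Only numpy, scipy, OpenCV 4.12 (cv2) and the standard library are available. Lean on these libraries where they do the work, as an engineer would, in place of code of your own. Each camera call takes 0.05 s, during which the arm holds its last target. There are 200 camera calls.

### The job

Lock the sled of the small board press for transport: push the red-headed pin fully home through the blue fork, then take the spring clip with the orange tab out of its grey holder and press its straight leg down through the cross hole in the pin's far end until the bow springs round the pin. Do not force anything: if the leg does not drop in, feel for the hole instead of pressing harder. Leave the clip seated on the pin and everything else on the bench undisturbed.

Things in the scene. Friction and masses are not known exactly. Their poses are not given: they have to be found in the camera images.
- sled_lock: Fixed sled lock: aluminium base plate 140 x 135 x 10 mm (x -70..70, y -40..95 mm), fork of two blue cheeks (36 mm wide, tops at z 75 mm, far face at x = 24 mm), a steel lug between them, and a grey sled with a board on the +y side (x -50..30, y 42..90, top at z 65 mm). Origin at the bench below the fork's middle; x along the pin from its red head to its far end, z up.
- lock_pin (a joint): How far the pin is pushed in along the lock's +x, m: 0 = drawn out, 0.028 = home at a hard stop. Sliding takes about 4 N; it stays where it is left. Pin 20 mm thick, axis at y = 0, z = 60 mm of the lock; red head a disc 30 mm across, 8 mm thick, its face to push at x = -58 mm plus this value. Until home, the cross hole is hidden in the far cheek.
- station (a point): Centre of the pin's cross hole when the pin is home: point (36, 0, 60) mm of the lock, axes as the lock's. The pin's top is 10 mm above it, the pin's end 10 mm beyond it along x. The hole goes right through the pin, up and down when the pin stands upright; it is 6.4 mm wide along y, 8.4 mm along x, with sharp edges.
- top_line (a point): Point of the lock on top of the pin, 10 mm above station. The pin stands turned in its bore by 0.32 to 0.66 rad (not measured) toward the lock's -y: the hole's upper mouth then lies 3 to 6 mm to the -y side of this point and up to 2 mm lower, and the hole leans. About 4 N sideways at the rim turns it: a leg 3 mm in brings it upright when moved to y = 0; pushed straight down it jams.
- holder: Grey upright plastic block, 40 (x) x 56 (y) x 58 (z) mm, fixed to the bench; origin at the centre of its underside. The clip stands in a slot 57 mm deep in its top, leg down, with the orange tab resting on the top face; lift it straight up.
- clip_grip (a point): Centre of the orange tab of the loose spring clip (about 50 g). Tab 12 mm thick (x), 26 mm wide (y), 40 mm tall (z): grip it across x, at or a little above this point. Steel wire 4.8 mm thick: straight leg pointing down (-z), its axis at y = -6 mm of this point; springy bow on the +y side in the y-z plane. The clip works either way round on the pin, its y-z plane across the pin.
- clip_tip (a point): Flat tip of the clip's straight leg, 74 mm below and 6 mm to the -y side of the tab's centre, axes as clip_grip. The bow's flared lip ends 17 mm above this tip, so the leg is well in the hole before the lip meets the pin.
- clip_seat (a point): Point on the leg's axis, 41 mm below and 6 mm to the -y side of the tab's centre, 33 mm above the tip, axes as clip_grip. It meets point station when the clip is fully seated; the wire loop's underside (30 mm below the tab's centre) is then 1 mm above the top of the pin.
- clip_bow (a joint): How far the clip's bow is spread, rad: 0 = relaxed, about 0.14 passing over the widest part of the pin, back near 0 when it has sprung round. Pressing it over takes roughly 4 to 8 N downward (and up to 8 N sideways on the hand); past the widest part it pulls the clip down by itself.
- esd_brush: Black antistatic brush, 27 x 157 x 10 mm, loose bystander.
- dongle: Blue stick with a silver plug, 18 x 48 x 12 mm, loose bystander.
- white_shell: White plastic shell, 69 x 72 x 26 mm, loose bystander.
Mind the look-alikes: they are no part of the job. Leave any pink look-alike of the holder alone.

How it is judged (in metres and radians):
On the way, in this order (a step that is already met when the one before it is completed fails the run):
1. the pin is pushed fully home (value of joint lock_pin above 0.0265 m), for 0.2 s.
2. the clip is lifted out of its holder (height (world z) of clip_grip above 0.135 m and horizontal distance between clip_grip and holder above 0.03 m), for 0.1 s.
At the end, for the whole second after the job is handed in: Pin home (lock_pin over 26.5 mm); clip seated on it: clip_seat within 4 mm of station in height and 4 mm horizontally, its plane across the pin within 0.3 rad, leg within 0.45 rad of upright, bow sprung back (clip_bow under 0.05 rad), clip at rest (value of joint lock_pin above 0.0265 m and z of clip_seat in the frame of station between -0.004 and 0.004 m and horizontal distance between clip_seat and station below 0.004 m and angle between the z axis of clip_grip and the z axis of station, either way round below 0.45 rad and angle between the x axis of clip_grip and the x axis of station, either way round below 0.3 rad and value of joint clip_bow below 0.05 rad and linear speed of clip below 0.02 m/s); the robot touches nothing.
It fails at once if the clip is pressed on the lock or its pin with more than 40 N (contact force between clip and sled_lock above 40 N).
It fails at once if the robot presses on the lock or its pin with more than 60 N (contact force between any of the fingers, the arm and sled_lock above 60 N).
It fails at once if the clip is dropped or tipped over (angle between clip_grip's own z axis and vertical above 0.8 rad).
It fails at once if a bystander is moved more than 20 mm (distance of any of esd_brush, dongle, white_shell from where it was at the start of the episode above 0.02 m).
It also fails if it takes over 61 s, if anything falls off the work surface, if the arm or the gripper's body presses on something with over 40 N, if the wrist force passes 120 N, or if a joint passes its speed limit or range.

## Working session

There is one attempt and no reset: what is moved stays moved. The work goes in short steps, Python scripts to look and compute and a tool call to move; the robot and the scene stay as the last step left them, time stands still between calls to the robot, and variables do not carry over. Pictures are saved under pics/ and viewed, at most 10 in all, crops included, and the job is handed in when it is done.

Besides the shell and the picture viewer there is one more tool, called after "Emit:" by a JSON object that holds its "fn" and its "kwargs", one argument or row to a line. jog_arm: Moves the arm, as the interface text tells. Its arguments: {"type":"object","properties":{"commands":{"type":"string"}},"required":["commands"]}

```bash
mkdir -p pics; ls; cat > h.py <<'E'
from cell import *
import numpy as np, cv2
from scipy.spatial.transform import Rotation as R
def ray(c,px):
    p=cv2.undistortPoints(np.array([[px]],float),c["mtx"],c["D"])[0,0]
    E=c["extrinsics"]; d=E[:3,:3]@np.array([p[0],p[1],1]); return E[:3,3],d/np.linalg.norm(d)
def onz(c,px,z):
    o,d=ray(c,px); return o+d*(z-o[2])/d[2]
def tri(rs):
    A=sum(np.eye(3)-np.outer(d,d) for o,d in rs); b=sum((np.eye(3)-np.outer(d,d))@o for o,d in rs)
    return np.linalg.solve(A,b)
def proj(c,P):
    E=np.linalg.inv(c["extrinsics"]); r=cv2.Rodrigues(E[:3,:3])[0]
    return cv2.projectPoints(np.array(P,float).reshape(-1,1,3),r,E[:3,3],c["mtx"],c["D"])[0][:,0]
E
python3 - <<'E'
from h import *
s=observe(); print(s["ee_pos"],s["tcp_rot"],s["width"],s["t"])
C={}
for n in ("top","side","wrist"):
    C[n]=capture(n); cv2.imwrite(f"pics/{n}0.png",C[n]["img"]); print(n,C[n]["extrinsics"].round(3).tolist())
    for t in ("sled_lock","holder","clip_grip","station","lock_pin","top_line","clip_tip"):
        print(t,[(np.round(r["location"]).tolist(),round(r["conf"],2)) for r in tip_of(t,n)][:4])
E
```

```text
pics
[ 191.63943599 -594.51121268  230.64015823] [-6.18876604e-04  9.87872556e-01  1.55265620e-01 -1.32006256e-04] 85.31197677075012 0.0
top [[0.014, -0.986, 0.166, 357.34], [-1.0, -0.018, -0.022, 244.445], [0.025, -0.166, -0.986, 1101.642], [0.0, 0.0, 0.0, 1.0]]
sled_lock [([362.0, 213.0], 0.58)]
holder [([302.0, 291.0], 0.94), ([248.0, 279.0], 0.9)]
clip_grip []
station [([371.0, 185.0], 0.67), ([274.0, 369.0], 0.42)]Traceback (most recent call last):
  File "<stdin>", line 7, in <module>
ValueError: it knows: clip_grip, clip_seat, clip_tip, dongle, esd_brush, holder, sled_lock, station, top_line, white_shell
```

```bash
python3 - <<'E'
from h import *
import pickle
C={}
for n in ("top","side","wrist"):
    C[n]=capture(n); cv2.imwrite(f"pics/{n}1.png",C[n]["img"]); print(n,C[n]["extrinsics"].round(3).tolist())
    for t in ("sled_lock","holder","clip_grip","station","top_line","clip_tip"):
        print(t,[(np.round(r["location"],1).tolist(),round(r["conf"],2)) for r in tip_of(t,n)][:4])
pickle.dump(C,open("c1.pkl","wb"))
cv2.imwrite("pics/ts.png",cv2.resize(np.vstack([C["top"]["img"],C["side"]["img"]]),(400,600)) )
print(observe()["t"])
E
```

```text
top [[0.014, -0.986, 0.166, 357.34], [-1.0, -0.018, -0.022, 244.445], [0.025, -0.166, -0.986, 1101.642], [0.0, 0.0, 0.0, 1.0]]
sled_lock [([364.6, 212.7], 0.89), ([369.2, 186.5], 0.69)]
holder [([246.3, 282.0], 0.7), ([299.7, 293.0], 0.65)]
clip_grip [([242.5, 276.9], 0.52)]
station [([368.1, 186.0], 0.64)]
top_line [([371.8, 186.1], 0.82)]
clip_tip [([373.7, 187.3], 0.49)]
side [[-0.82, -0.357, 0.447, 13.628], [-0.572, 0.518, -0.636, 977.03], [-0.005, -0.777, -0.629, 803.111], [0.0, 0.0, 0.0, 1.0]]
sled_lock [([325.6, 230.5], 0.81)]
holder [([359.4, 298.2], 0.83), ([317.9, 326.3], 0.81)]
clip_grip [([318.1, 291.6], 0.55)]
station [([314.2, 204.6], 0.71)]
top_line []
clip_tip []
wrist [[0.307, -0.903, -0.301, 268.576], [-0.952, -0.291, -0.098, -570.149], [0.001, 0.317, -0.948, 373.652], [0.0, 0.0, 0.0, 1.0]]
sled_lock []
holder []
clip_grip []
station []
top_line []
clip_tip []
1.3
```

View pics/top1.png

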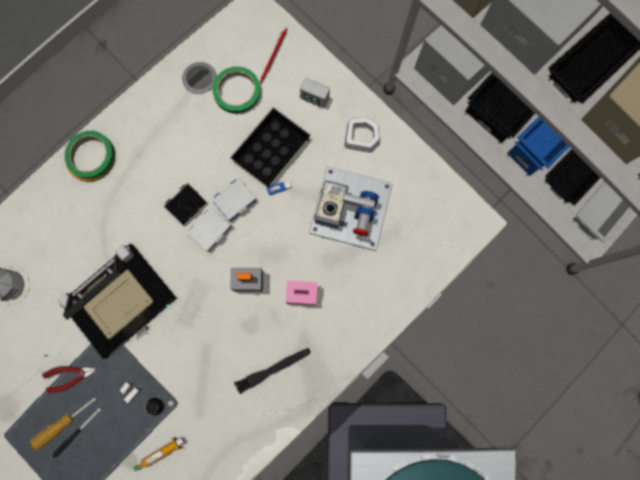

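View pics/side1.png

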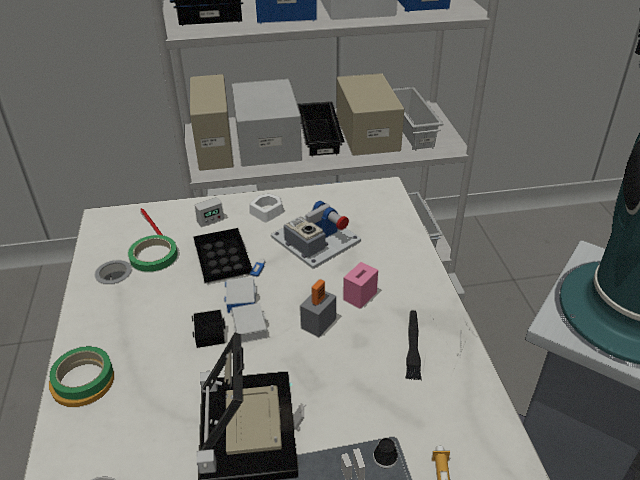

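The top view shows the lock at (350,208) with the red head at (361,232), and the pin pointing up the image to about (370,195). There are two holder candidates. The grey one with the orange tab, at (246,279) top and (318,310) side, fits the description. The pink one at (302,292) top and (361,285) side has no tab, so it's the look-alike.

```bash
python3 - <<'E'
from h import *
import pickle
C=pickle.load(open("c1.pkl","rb")); t,s=C["top"],C["side"]
T=lambda a,b:tri([ray(t,a),ray(s,b)]).round(1)
print("station",T((368.1,186),(314.2,204.6)),"toponz60",onz(t,(369,186),60).round(1))
print("lock",T((364.6,212.7),(325.6,230.5)))
print("holder",T((246.3,282),(317.9,326.3)),"clip",T((242.5,276.9),(318.1,291.6)), onz(t,(243.5,277),78))
print("red",onz(t,(361,232),60).round(1))
def crop(c,x,y,r,w):
    i=c["img"][y-r:y+r,x-r:x+r]; return cv2.resize(i,(w,w),interpolation=cv2.INTER_CUBIC)
a=np.hstack([crop(t,352,208,50,400),crop(s,315,232,50,400)])
b=np.hstack([crop(t,270,285,50,400)[100:300],crop(s,335,300,50,400)[100:300]])
cv2.imwrite("pics/crop1.png",np.vstack([a,b]))
E
```

```text
station [642.6 135.4  62.5] toponz60 [645.7 134.6  60. ]
lock [606.5 138.8  10.2]
holder [466.4 365.9  -3. ] clip [466.6 363.5  81.6] [467.47676806 362.40961102  78.        ]
red [557.1 149.7  60. ]
```

View pics/crop1.png

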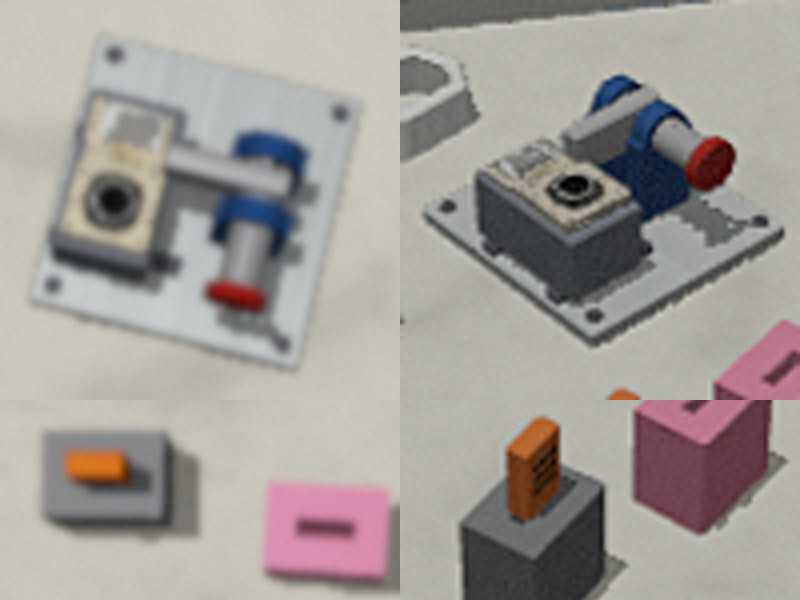

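The grey holder with the orange tab is confirmed. Next I'll fit the lock's pose from the plate corners.

```bash
python3 - <<'E'
from h import *
import pickle
C=pickle.load(open("c1.pkl","rb")); t=C["top"];s=C["side"]
img=np.array([(103,35),(360,100),(297,368),(30,300)])/4+[302,158]
L=np.array([(70,95),(70,-40),(-70,-40),(-70,95)],float)
W=np.array([onz(t,p,10)[:2] for p in img])
simg=np.array([(643,92-0),(781,232),(595,342),(425,212)])
simg=(simg-[400,0])/4+[265,182]
# side corners by image order: find matching by nearest
Ws=np.array([onz(s,p,10)[:2] for p in simg]); print(W.round(0).tolist(),Ws.round(0).tolist())
lc,wc=L.mean(0),W.mean(0); a,b=L-lc,W-wc
th=np.arctan2((a[:,0]*b[:,1]-a[:,1]*b[:,0]).sum(),(a*b).sum())
Rm=np.array([[np.cos(th),-np.sin(th)],[np.sin(th),np.cos(th)]]); o=wc-Rm@lc
print("yaw",th,"org",o,"station",o+Rm@[36,0],"face0",o+Rm@[-58,0],"facehome",o+Rm@[-30,0], (b-a@Rm.T).round(1).tolist())
E
```

```text
[[697.0, 211.0], [667.0, 84.0], [532.0, 115.0], [563.0, 245.0]] [[662.0, 61.0], [529.0, 124.0], [558.0, 251.0], [694.0, 217.0]]
yaw -0.2368635661640381 org [608.21799281 137.16575639] station [643.21282726 128.71817909] face0 [551.83742621 150.77574204] facehome [579.05563078 144.20540414] [[-1.2, -1.6], [-0.1, 1.6], [0.9, 0.7], [0.3, -0.7]]
```

```bash
cat >> h.py <<'E'
def go(x,y,z,yaw):
    "shift/turn in tool axes to a tool-down pose; yaw = world yaw of tool y"
    s=observe(); q=s["tcp_rot"]; M=R.from_quat([q[1],q[2],q[3],q[0]])
    ty=np.array([np.cos(yaw),np.sin(yaw),0]); tz=np.array([0,0,-1.]); tx=np.cross(ty,tz)
    N=R.from_matrix(np.c_[tx,ty,tz])
    d=M.inv().apply(np.array([x,y,z])-s["ee_pos"])/1000
    print("jog",d.round(4),(M.inv()*N).as_rotvec().round(3),"t",round(s["t"],2),"F",np.round(s["wrist_force"],1),"pos",s["ee_pos"].round(1))
LY=-0.237
E
python3 -c "
from h import *
go(508,161,180,LY)"
```

```text
jog [ 0.5329 -0.6224  0.0513] [-0.    -0.    -1.022] t 1.3 F [-0.3  0.3  0.2] pos [ 191.7 -594.9  231.3]
```

Emit:
{"fn": "jog_arm", "kwargs": {
  "commands": "0.533 -0.622 0.05 0 0 -1.022 0;0.533 -0.622 0.05 0 0 -1.022 0;0.533 -0.622 0.05 0 0 -1.022 0;0.533 -0.622 0.05 0 0 -1.022 0;0.533 -0.622 0.05 0 0 -1.022 0;0.533 -0.622 0.05 0 0 -1.022 0;0.533 -0.622 0.05 0 0 -1.022 0;0.533 -0.622 0.05 0 0 -1.022 0"
}}

```text
t: 2.1
ee_pos: [346.3, -224.8, 207.1]
tcp_rot: [0.0, 0.784, 0.62, -0.0]
wrist_force: [1.7, -0.6, 0.4]
width: -0.4
grip_force: 0.0
```

```bash
python3 -c "
from h import *
go(508,161,180,LY)"
```

```text
jog [0.4127 0.0684 0.0269] [0.001 0.001 0.005] t 2.1 F [ 1.7 -0.6  0.4] pos [ 346.3 -224.8  207.1]
```

Emit:
{"fn": "jog_arm", "kwargs": {
  "commands": "0.412 0.068 0.027 0 0 0 0;0.412 0.068 0.027 0 0 0 0;0.412 0.068 0.027 0 0 0 0;0.412 0.068 0.027 0 0 0 0;0.412 0.068 0.027 0 0 0 0;0.412 0.068 0.027 0 0 0 0;0.412 0.068 0.027 0 0 0 0;0.412 0.068 0.027 0 0 0 0"
}}

```text
t: 2.9
ee_pos: [502.3, 142.8, 181.1]
tcp_rot: [0.0, 0.786, 0.618, 0.0]
wrist_force: [1.0, -1.7, -0.4]
width: 0.3
grip_force: 0.0
```

```bash
python3 - <<'E'
from h import *
c=capture("wrist"); cv2.imwrite("pics/w2.png",c["img"])
go(508,161,180,LY)
P=[]
for t,z in (("sled_lock",0),("station",60),("top_line",70)):
    print(t,[(np.round(r["location"],1).tolist(),round(r["conf"],2),onz(c,r["location"],z).round(1).tolist()) for r in tip_of(t,"wrist")][:3])
E
```

```text
jog [0.011  0.0021 0.0011] [ 0.    -0.004  0.006] t 2.95 F [-8.2  5.4 -1.7] pos [503.4 150.7 181.1]
sled_lock [([458.3, 175.9], 0.9, [606.5, 136.9, 0.0])]
station [([546.7, 190.5], 0.59, [645.9, 130.1, 60.0])]
top_line [([547.5, 198.0], 0.67, [641.3, 128.7, 70.0])]
```

View pics/w2.png

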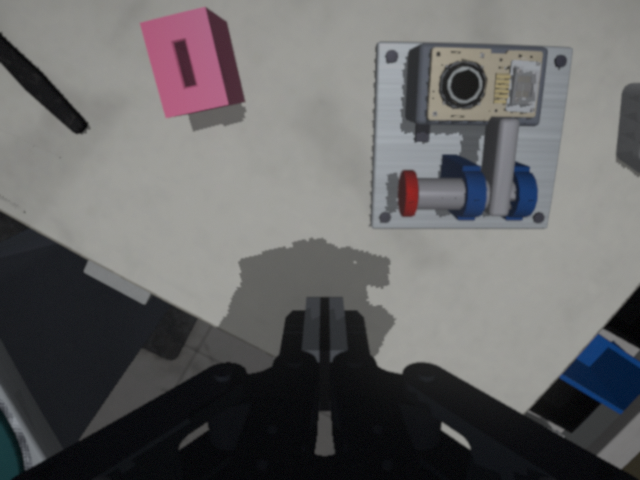

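```bash
python3 -c "
from h import *
go(508,161,54,LY)"
```

```text
jog [0.0199 0.0021 0.1268] [-0.001 -0.     0.002] t 3.1 F [0.6 0.3 0.2] pos [501.4 142.  180.8]
```

Emit:
{"fn": "jog_arm", "kwargs": {
  "commands": "0.02 0.002 0.05 0 0 0 0;0.02 0.002 0.09 0 0 0 0;0.02 0.002 0.127 0 0 0 0;0.02 0.002 0.127 0 0 0 0;0.02 0.002 0.127 0 0 0 0"
}}

```text
t: 3.6
ee_pos: [508.4, 159.2, 55.1]
tcp_rot: [0.0, 0.786, 0.618, -0.0]
wrist_force: [-0.1, 0.4, 1.7]
width: -0.1
grip_force: 0.0
```

Emit:
{"fn": "jog_arm", "kwargs": {
  "commands": "0 0.01 0 0 0 0 0;0 0.02 0 0 0 0 0;0 0.025 0 0 0 0 0;0 0.025 0 0 0 0 0"
}}

```text
t: 4.0
ee_pos: [533.8, 153.6, 54.7]
tcp_rot: [0.0, 0.786, 0.618, 0.001]
wrist_force: [-0.2, 0.4, 0.1]
width: -0.1
grip_force: 0.0
```

Emit:
{"fn": "jog_arm", "kwargs": {
  "commands": "0 0.003 0 0 0 0 0;0 0.006 0 0 0 0 0;0 0.009 0 0 0 0 0;0 0.012 0 0 0 0 0;0 0.015 0 0 0 0 0;0 0.018 0 0 0 0 0;0 0.018 0 0 0 0 0"
}}

```text
t: 4.7
ee_pos: [550.5, 149.8, 54.1]
tcp_rot: [-0.0, 0.786, 0.618, 0.0]
wrist_force: [-0.0, 0.1, -0.2]
width: 0.1
grip_force: 0.4
```

Emit:
{"fn": "jog_arm", "kwargs": {
  "commands": "0 0.003 0 0 0 0 0;0 0.006 0 0 0 0 0;0 0.009 0 0 0 0 0;0 0.012 0 0 0 0 0"
}}

```text
t: 5.1
ee_pos: [561.9, 147.0, 54.1]
tcp_rot: [-0.0, 0.786, 0.619, -0.0]
wrist_force: [-5.0, 1.0, 1.4]
width: -0.2
grip_force: 2.4
```

```bash
python3 - <<'E'
from h import *
c=capture("wrist"); cv2.imwrite("pics/w3.png",c["img"])
s=observe(); print(s["wrist_force"],s["ee_pos"])
E
```

```text
[-3.37562998  2.56002589 -0.60179592] [562.37743107 146.88088891  54.06844012]
```

View pics/w3.png

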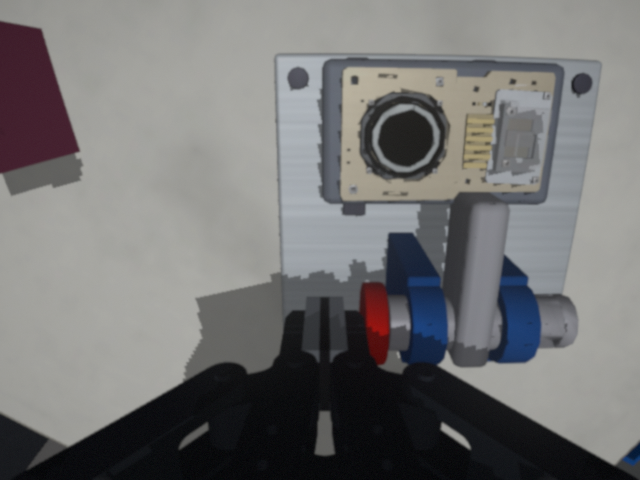

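Emit:
{"fn": "jog_arm", "kwargs": {
  "commands": "0 0.0015 0 0 0 0 0;0 0.003 0 0 0 0 0;0 0.0045 0 0 0 0 0;0 0.006 0 0 0 0 0"
}}

```text
t: 5.55
ee_pos: [567.5, 145.7, 54.0]
tcp_rot: [-0.0, 0.786, 0.619, -0.0]
wrist_force: [-12.7, 3.6, 1.4]
width: -0.2
grip_force: 6.9
```

Emit:
{"fn": "jog_arm", "kwargs": {
  "commands": "0 0.0015 0 0 0 0 0;0 0.003 0 0 0 0 0"
}}

```text
t: 5.75
ee_pos: [567.8, 145.7, 53.7]
tcp_rot: [-0.001, 0.785, 0.619, -0.002]
wrist_force: [-31.1, 3.8, 16.8]
width: -0.1
grip_force: 15.7
```

Emit:
{"fn": "jog_arm", "kwargs": {
  "commands": "0 0.0015 0 0 0 0 0;0 0.003 0 0 0 0 0"
}}

```text
t: 5.95
ee_pos: [568.0, 145.6, 53.4]
tcp_rot: [-0.003, 0.785, 0.62, -0.004]
wrist_force: [-51.1, 5.1, 29.6]
width: -0.4
grip_force: 25.6
```

Hard stop reached, so I'm backing off at once.

Emit:
{"fn": "jog_arm", "kwargs": {
  "commands": "0 -0.006 0 0 0 0 0;0 -0.012 0 0 0 0 0;0 -0.03 0 0 0 0 0;0 -0.05 -0.02 0 0 0 0;0 -0.05 -0.06 0 0 0 0;0 -0.05 -0.1 0 0 0 0.06;0 -0.05 -0.1 0 0 0 0.06;0 -0.05 -0.1 0 0 0 0.06"
}}

```text
t: 6.75
ee_pos: [525.7, 155.6, 155.1]
tcp_rot: [0.001, 0.786, 0.618, 0.001]
wrist_force: [-0.1, 0.1, -0.4]
width: 43.5
grip_force: 0.0
```

```bash
python3 - <<'E'
from h import *
import pickle
c=capture("wrist"); cv2.imwrite("pics/w4.png",c["img"])
pickle.dump(c,open("c4.pkl","wb"))
s=observe(); print(s["wrist_force"],s["ee_pos"])
for t,z in (("sled_lock",0),("station",60),("top_line",70)):
    print(t,[(np.round(r["location"],1).tolist(),round(r["conf"],2),onz(c,r["location"],z).round(1).tolist()) for r in tip_of(t,"wrist")][:3])
go(455,355,170,0)
E
```

```text
[ 0.30482619  0.24273892 -1.22249525] [525.11006452 155.4236296  154.01884123]
sled_lock [([440.6, 208.9], 0.95, [607.4, 135.4, 0.0])]
station [([528.6, 233.6], 0.66, [644.3, 127.8, 60.0])]
top_line [([532.9, 237.7], 0.8, [642.3, 129.2, 70.0])]
jog [ 0.1774 -0.1143 -0.0168] [-0.001  0.    -0.237] t 6.95 F [-0.6  0.5  0.5] pos [524.5 155.7 153.2]
```

View pics/w4.png

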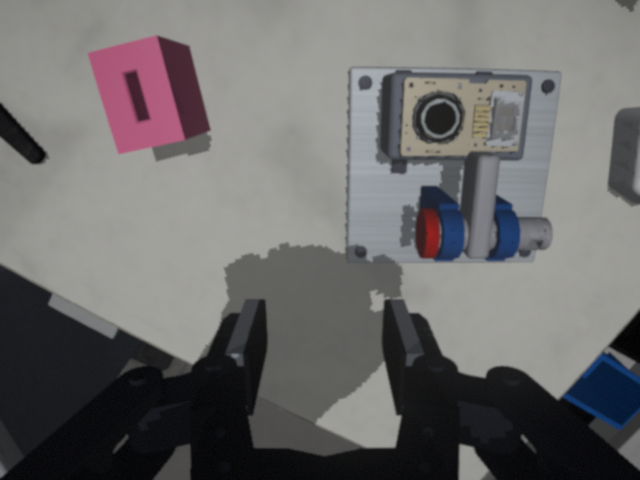

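```bash
python3 - <<'E'
from h import *
import pickle
c=pickle.load(open("c4.pkl","rb"))
L=np.array([(70,95),(70,-40),(-70,-40),(-70,95)],float)
W=np.array([onz(c,p,10)[:2] for p in [(560,71),(533,263),(347,262),(349,68)]])
lc,wc=L.mean(0),W.mean(0); a,b=L-lc,W-wc
th=np.arctan2((a[:,0]*b[:,1]-a[:,1]*b[:,0]).sum(),(a*b).sum())
Rm=np.array([[np.cos(th),-np.sin(th)],[np.sin(th),np.cos(th)]]); o=wc-Rm@lc
print(th,o,o+Rm@[36,0],(b-a@Rm.T).round(1).tolist())
h=onz(c,(541,238),68)[:2]; print("mouth",h,"in lock",Rm.T@(h-o))
go(466,310,165,0)
E
```

```text
-0.23515300314795287 [608.74877997 136.62569358] [643.75801332 128.23798948] [[-1.3, -0.0], [-0.6, -0.1], [1.5, 1.3], [0.4, -1.2]]
mouth [647.98663962 126.91348757] in lock [40.42084707 -0.30281473]
jog [ 0.1362 -0.0931 -0.0118] [-0.001  0.    -0.237] t 6.95 F [-0.6  0.5  0.5] pos [524.5 155.7 153.2]
```

Emit:
{"fn": "jog_arm", "kwargs": {
  "commands": "0.136 -0.093 -0.012 0 0 -0.237 0.06;0.136 -0.093 -0.012 0 0 -0.237 0.06;0.136 -0.093 -0.012 0 0 -0.237 0.06;0.136 -0.093 -0.012 0 0 -0.237 0.06;0.136 -0.093 -0.012 0 0 -0.237 0.06;0.136 -0.093 -0.012 0 0 -0.237 0.06;0.136 -0.093 -0.012 0 0 -0.237 0.06"
}}

```text
t: 7.65
ee_pos: [467.0, 308.5, 165.6]
tcp_rot: [0.0, 0.708, 0.706, -0.0]
wrist_force: [-0.4, 0.1, 0.3]
width: 60.2
grip_force: 0.0
```

```bash
python3 - <<'E'
from h import *
import pickle
c=capture("wrist"); cv2.imwrite("pics/w5.png",c["img"][:400])
pickle.dump(c,open("c5.pkl","wb"))
for t,z in (("holder",0),("clip_grip",78),("clip_seat",37)):
    print(t,[(np.round(r["location"],1).tolist(),round(r["conf"],2),onz(c,r["location"],z).round(1).tolist()) for r in tip_of(t,"wrist")][:3])
go(466,364,80,0)
E
```

```text
holder [([297.0, 270.7], 0.97, [445.0, 255.2, 0.0]), ([323.9, 134.6], 0.69, [466.1, 359.5, 0.0])]
clip_grip []
clip_seat []
jog [ 0.0548 -0.0008  0.086 ] [-0.     0.    -0.001] t 7.85 F [-0.5 -0.5  0.4] pos [466.8 309.2 166. ]
```

View pics/w5.png

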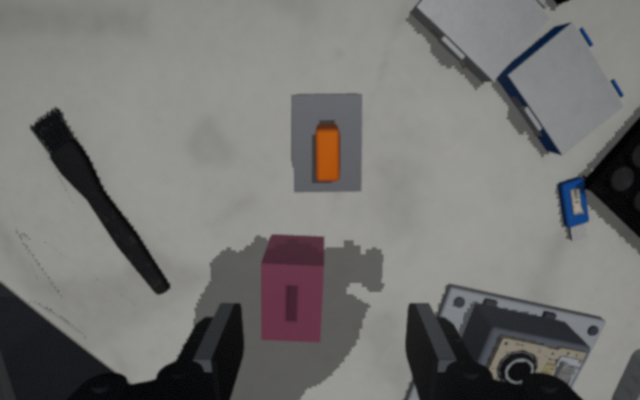

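```bash
python3 - <<'E'
from h import *
import pickle
c=pickle.load(open("c5.pkl","rb"))
f=lambda p,z:onz(c,p,z)[:2].round(1).tolist()
for p in [(317,127),(340,127),(341,182),(316,182)]: print("tab",f(p,98))
for p in [(320,121),(334,121)]: print("slot",f(p,58))
for p in [(291,94),(361,93),(361,192),(295,192)]: print("hold",f(p,58))
hsv=cv2.cvtColor(c["img"],cv2.COLOR_BGR2HSV); m=cv2.inRange(hsv,(5,150,80),(20,255,255)); m[250:]=0
print(cv2.minAreaRect(cv2.findNonZero(m)))
E
```

```text
tab [463.0, 372.8]
tab [474.0, 372.7]
tab [474.7, 345.9]
tab [462.3, 345.9]
slot [464.0, 372.9]
slot [472.0, 372.8]
hold [447.8, 387.7]
hold [487.0, 388.2]
hold [488.3, 331.5]
hold [448.9, 331.5]
((326.4999694824219, 152.5), (54.99999237060547, 22.999996185302734), 90.0)
```

```bash
python3 -c "
from h import *
go(468.5,359.4,66,0)"
```

```text
jog [0.0502 0.0017 0.1   ] [-0.     0.    -0.001] t 7.85 F [-0.5 -0.5  0.4] pos [466.8 309.2 166. ]
```

Emit:
{"fn": "jog_arm", "kwargs": {
  "commands": "0.05 0.0017 0 0 0 0 0.045;0.05 0.0017 0.04 0 0 0 0.045;0.05 0.0017 0.075 0 0 0 0.045;0.05 0.0017 0.1 0 0 0 0.045;0.05 0.0017 0.1 0 0 0 0.045;0.05 0.0017 0.1 0 0 0 0.045"
}}

```text
t: 8.45
ee_pos: [468.2, 360.1, 66.8]
tcp_rot: [-0.0, 0.707, 0.707, 0.0]
wrist_force: [0.0, 0.8, 0.2]
width: 44.7
grip_force: 0.0
```

Emit:
{"fn": "jog_arm", "kwargs": {
  "commands": "0 0 0 0 0 0 0.005;0 0 0 0 0 0 0.0;0 0 0 0 0 0 0.0;0 0 0 0 0 0 0.0;0 0 0 0 0 0 0.0;0 0 0 0 0 0 0.0"
}}

```text
t: 9.05
ee_pos: [468.7, 360.3, 67.5]
tcp_rot: [0.0, 0.707, 0.707, 0.001]
wrist_force: [-1.0, -2.0, 9.3]
width: 11.4
grip_force: 58.4
```

Emit:
{"fn": "jog_arm", "kwargs": {
  "commands": "0 0 -0.01 0 0 0 0;0 0 -0.025 0 0 0 0;0 0 -0.045 0 0 0 0;0 0 -0.065 0 0 0 0;0 0 -0.085 0 0 0 0;0 0 -0.1 0 0 0 0;0 0 -0.1 0 0 0 0;0 0 -0.1 0 0 0 0"
}}

```text
t: 9.85
ee_pos: [468.1, 359.8, 166.2]
tcp_rot: [0.0, 0.707, 0.707, 0.0]
wrist_force: [-0.6, 0.1, -1.6]
width: 11.1
grip_force: 58.5
```

```bash
python3 - <<'E'
from h import *
c=capture("side"); s=observe(); e=s["ee_pos"]; print(e,s["width"],s["wrist_force"])
u,v=proj(c,e)[0].astype(int); print(u,v)
i=c["img"][v-40:v+80,u-60:u+60]; cv2.imwrite("pics/s6.png",cv2.resize(i,(600,600),interpolation=cv2.INTER_CUBIC))
for t in ("clip_grip","clip_tip","clip_seat"): print(t,[(np.round(r["location"],1).tolist(),round(r["conf"],2)) for r in tip_of(t,"side")][:3])
g=e+[0,0,11]
for sg in(1,-1): print(sg,proj(c,[g,g+[0,-6*sg,-74],g+[0,-6*sg,-41]]).round(1).tolist())
go(643.7,128.3,185,-0.236)
E
```

```text
[467.87634698 359.65161253 165.65333626] 11.528413970674974 [0.31802244 0.7811858  1.04821294]
317 252
clip_grip [([318.1, 247.9], 0.76)]
clip_tip [([320.0, 280.8], 0.66), ([411.1, 344.9], 0.36)]
clip_seat [([315.8, 268.1], 0.51)]
1 [[317.6, 247.5], [320.3, 279.1], [320.0, 264.5]]
-1 [[317.6, 247.5], [316.2, 283.0], [315.9, 268.4]]
jog [-0.2315  0.1759 -0.0197] [-0.001  0.001  0.236] t 10.05 F [-0.5  0.5 -0.7] pos [467.7 359.8 165.4]
```

View pics/s6.png

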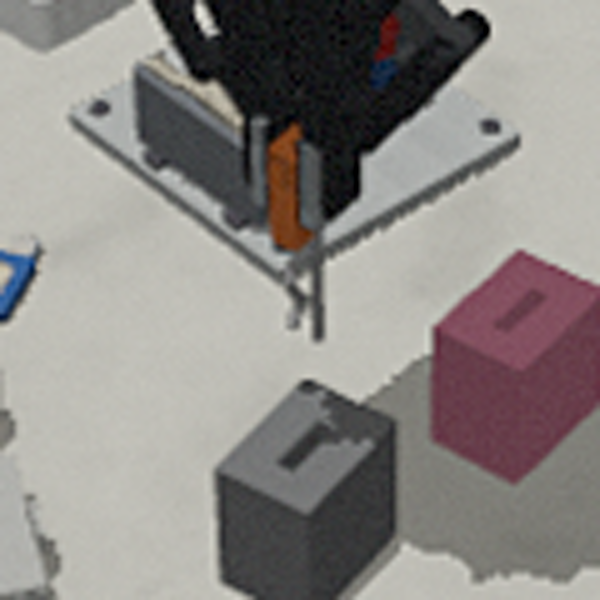

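The straight leg is on the right (318,335) and the bow on the left (293,315). That puts the leg on world -y, so the clip's axes match the world's. Moving above the pin end.

Emit:
{"fn": "jog_arm", "kwargs": {
  "commands": "-0.23 0.177 -0.01 0 0 0.236 0;-0.23 0.177 -0.01 0 0 0.236 0;-0.23 0.177 -0.01 0 0 0.236 0;-0.23 0.177 -0.01 0 0 0.236 0;-0.23 0.177 -0.01 0 0 0.236 0;-0.23 0.177 -0.01 0 0 0.236 0;-0.23 0.177 -0.01 0 0 0.236 0;-0.23 0.177 -0.01 0 0 0.236 0"
}}

```text
t: 10.85
ee_pos: [645.1, 129.2, 175.2]
tcp_rot: [-0.0, 0.786, 0.618, -0.0]
wrist_force: [-0.1, 1.1, -0.6]
width: 11.0
grip_force: 58.5
```

```bash
python3 -c "
from h import *
go(644.2,130.5,150,-0.236)"
```

```text
jog [ 0.0011 -0.0011  0.0252] [-0.001  0.    -0.002] t 10.85 F [-0.1  1.1 -0.6] pos [645.1 129.2 175.2]
```

Emit:
{"fn": "jog_arm", "kwargs": {
  "commands": "0.001 -0.001 0.015 0 0 0 0;0.001 -0.001 0.027 0 0 0 0;0.001 -0.001 0.027 0 0 0 0;0.001 -0.001 0.027 0 0 0 0"
}}

```text
t: 11.25
ee_pos: [643.9, 131.7, 148.6]
tcp_rot: [-0.0, 0.785, 0.619, -0.0]
wrist_force: [0.4, 0.2, -1.6]
width: 11.0
grip_force: 58.5
```

```bash
python3 - <<'E'
from h import *
import pickle
C={}
for n in ("wrist","side","top"):
    c=C[n]=capture(n)
    for t in ("clip_tip","station","top_line"): print(n,t,[(np.round(r["location"],1).tolist(),round(r["conf"],2)) for r in tip_of(t,n)][:2])
    C[n]["ee"]=observe()["ee_pos"]; e=C[n]["ee"]
    a=-0.236; ly=np.array([-np.sin(a),np.cos(a),0]); 
    print("pred tip",proj(c,e+[0,0,-63]-6.8*ly).round(1),"pred mouth0",proj(c,[643.7,128.3,70]).round(1),e.round(1))
pickle.dump(C,open("c7.pkl","wb"))
def cr(c,P,r,w):
    u,v=proj(c,P)[0].astype(int); print(u,v); i=c["img"][max(v-r,0):v+r,u-r:u+r]; return cv2.resize(i,(w,w),interpolation=cv2.INTER_CUBIC)
P=[643.7,128.3,75]
cv2.imwrite("pics/c7.png",np.hstack([cr(C["wrist"],P,60,400),cr(C["side"],P,30,400)]))
E
```

```text
wrist clip_tip [([327.8, 244.3], 0.67), ([321.7, 269.4], 0.58)]
wrist station [([328.6, 244.3], 0.71)]
wrist top_line [([325.1, 248.2], 0.59)]
pred tip [[326.7 268.7]] pred mouth0 [[326.5 250.6]] [644.5 131.3 149.6]
side clip_tip [([315.8, 193.2], 0.43)]
side station [([315.0, 202.7], 0.83)]
side top_line [([316.7, 198.9], 0.82)]
pred tip [[315.7 192.6]] pred mouth0 [[314.5 199.7]] [644.4 131.1 149.3]
top clip_tip []
top station [([369.4, 185.5], 0.89)]
top top_line [([372.0, 184.2], 0.6)]
pred tip [[375.9 183.9]] pred mouth0 [[372.9 185.7]] [644.3 131.2 149.2]
326 253
314 197
```

View pics/c7.png

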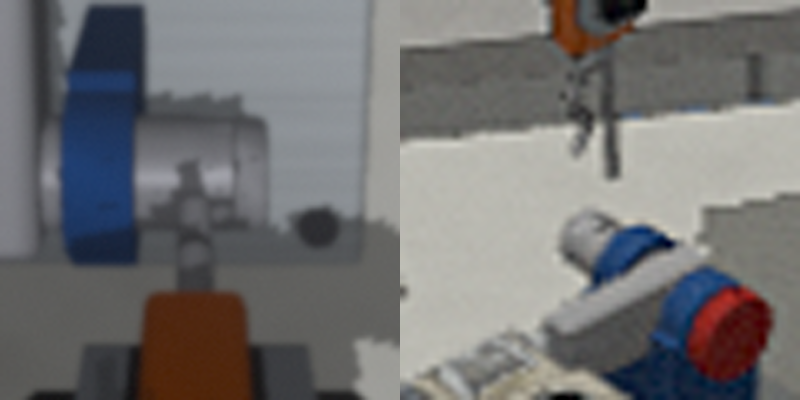

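The wrist crop shows the leg at column ~195 and the pin from the cheek at 135 to its end at 268, so the leg needs to go about 2 mm further along +x. I'll use the last picture for the unobstructed hole seen earlier, with candidate mouths overlaid.

```bash
python3 - <<'E'
from h import *
import pickle
c=pickle.load(open("c4.pkl","rb")); 
u0,v0,r=532,236,24
i=cv2.resize(c["img"][v0-r:v0+r,u0-r:u0+r],(576,576),interpolation=cv2.INTER_CUBIC)
i=cv2.convertScaleAbs(i,alpha=1.5)
a=-0.236; Rm=np.array([[np.cos(a),-np.sin(a)],[np.sin(a),np.cos(a)]]); st=np.array([643.7,128.3])
def P(x,y,z): return [*(st+Rm@[x,y]),60+z]
for th,col in ((0.,(0,0,255)),(.32,(0,255,0)),(.66,(255,255,0))):
    q=proj(c,[P(dx,-10*np.sin(th),10*np.cos(th)) for dx in(-12,0,10)]); q=((q-[u0-r,v0-r]+.5)*12).astype(int)
    print(th,q.tolist())
    cv2.circle(i,tuple(map(int,q[1])),4,col,1); cv2.circle(i,tuple(map(int,q[2])),4,col,1)
cv2.imwrite("pics/c8.png",i)
E
```

```text
0.0 [[92, 326], [333, 325], [531, 324]]
0.32 [[79, 384], [318, 383], [515, 382]]
0.66 [[57, 431], [294, 429], [489, 428]]
```

View pics/c8.png

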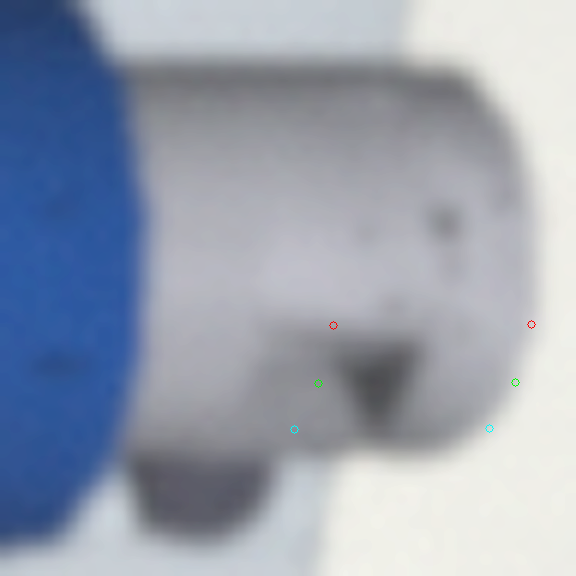

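The mouth spans columns 250–415 and rows 330–450, centred near (332,395). That gives a turn of about 0.45 rad, with the mouth at y ≈ -4.4 mm. Next I'll align and probe lightly.

Emit:
{"fn": "jog_arm", "kwargs": {
  "commands": "-0.0006 0.002 0.004 0 0 0 0;-0.0006 0.002 0.008 0 0 0 0;-0.0006 0.002 0.012 0 0 0 0;-0.0006 0.002 0.013 0 0 0 0;-0.0006 0.002 0.013 0 0 0 0"
}}

```text
t: 12.35
ee_pos: [646.0, 130.2, 135.8]
tcp_rot: [-0.0, 0.785, 0.619, -0.0]
wrist_force: [0.7, -0.1, -0.1]
width: 11.3
grip_force: 58.5
```

Emit:
{"fn": "jog_arm", "kwargs": {
  "commands": "0 0 0.001 0 0 0 0;0 0 0.002 0 0 0 0;0 0 0.003 0 0 0 0;0 0 0.003 0 0 0 0"
}}

```text
t: 12.75
ee_pos: [646.1, 130.1, 133.0]
tcp_rot: [-0.0, 0.785, 0.619, -0.0]
wrist_force: [-0.7, -0.1, -0.9]
width: 11.1
grip_force: 58.5
```

Emit:
{"fn": "jog_arm", "kwargs": {
  "commands": "0 0 0.001 0 0 0 0;0 0 0.001 0 0 0 0;0 0 0.001 0 0 0 0"
}}

```text
t: 13.05
ee_pos: [646.1, 130.2, 132.1]
tcp_rot: [-0.0, 0.785, 0.619, -0.0]
wrist_force: [0.0, 0.7, -0.9]
width: 11.3
grip_force: 58.5
```

Emit:
{"fn": "jog_arm", "kwargs": {
  "commands": "0 0 0.001 0 0 0 0;0 0 0.001 0 0 0 0"
}}

```text
t: 13.25
ee_pos: [646.0, 130.1, 130.9]
tcp_rot: [-0.0, 0.785, 0.619, -0.0]
wrist_force: [0.3, 0.5, -0.5]
width: 10.8
grip_force: 58.5
```

Emit:
{"fn": "jog_arm", "kwargs": {
  "commands": "0 0 0.001 0 0 0 0;0 0 0.001 0 0 0 0"
}}

```text
t: 13.45
ee_pos: [646.0, 130.2, 130.0]
tcp_rot: [-0.0, 0.785, 0.619, -0.0]
wrist_force: [0.1, -1.1, -1.2]
width: 11.2
grip_force: 58.5
```

Emit:
{"fn": "jog_arm", "kwargs": {
  "commands": "0 0 0.001 0 0 0 0;0 0 0.001 0 0 0 0"
}}

```text
t: 13.65
ee_pos: [646.1, 130.2, 129.0]
tcp_rot: [-0.0, 0.785, 0.619, 0.0]
wrist_force: [0.2, 1.2, -0.6]
width: 11.5
grip_force: 58.5
```

Emit:
{"fn": "jog_arm", "kwargs": {
  "commands": "0 0 0.001 0 0 0 0;0 0 0.001 0 0 0 0"
}}

```text
t: 13.85
ee_pos: [646.1, 130.3, 128.0]
tcp_rot: [-0.0, 0.785, 0.619, 0.0]
wrist_force: [0.3, 1.2, -0.5]
width: 11.4
grip_force: 58.6
```

Emit:
{"fn": "jog_arm", "kwargs": {
  "commands": "0 0 0.0007 0 0 0 0;0 0 0.0007 0 0 0 0"
}}

```text
t: 14.05
ee_pos: [646.2, 130.4, 127.4]
tcp_rot: [-0.0, 0.785, 0.619, 0.0]
wrist_force: [0.6, 1.4, -0.3]
width: 10.9
grip_force: 58.6
```

Tip about 4 mm in with no resistance. Bringing the pin upright by moving to y = 0.

Emit:
{"fn": "jog_arm", "kwargs": {
  "commands": "0.001 0 0 0 0 0 0;0.002 0 0 0 0 0 0;0.002 0 0 0 0 0 0"
}}

```text
t: 14.35
ee_pos: [646.5, 131.7, 127.3]
tcp_rot: [0.0, 0.785, 0.619, -0.0]
wrist_force: [-0.4, -1.1, 0.3]
width: 11.1
grip_force: 58.6
```

Emit:
{"fn": "jog_arm", "kwargs": {
  "commands": "0.001 0 0 0 0 0 0;0.002 0 0 0 0 0 0;0.0022 0 0 0 0 0 0;0.0022 0 0 0 0 0 0"
}}

```text
t: 14.75
ee_pos: [647.1, 133.9, 127.3]
tcp_rot: [0.0, 0.785, 0.619, -0.0]
wrist_force: [-1.5, -4.4, 0.0]
width: 11.3
grip_force: 58.6
```

Emit:
{"fn": "jog_arm", "kwargs": {
  "commands": "0.0006 0 0 0 0 0 0;0.0006 0 0.001 0 0 0 0;0.0006 0 0.002 0 0 0 0;0.0006 0 0.002 0 0 0 0"
}}

```text
t: 15.15
ee_pos: [647.1, 134.8, 125.1]
tcp_rot: [-0.0, 0.785, 0.619, -0.0]
wrist_force: [-0.2, -3.6, -1.7]
width: 11.1
grip_force: 58.4
```

Emit:
{"fn": "jog_arm", "kwargs": {
  "commands": "0 0 0.001 0 0 0 0;0 0 0.002 0 0 0 0;0 0 0.002 0 0 0 0"
}}

```text
t: 15.45
ee_pos: [647.1, 134.8, 123.1]
tcp_rot: [-0.0, 0.785, 0.619, -0.0]
wrist_force: [-1.1, -3.5, -1.3]
width: 11.2
grip_force: 58.4
```

Emit:
{"fn": "jog_arm", "kwargs": {
  "commands": "0 0 0.001 0 0 0 0;0 0 0.002 0 0 0 0;0 0 0.002 0 0 0 0"
}}

```text
t: 15.75
ee_pos: [647.2, 134.8, 121.2]
tcp_rot: [-0.0, 0.785, 0.619, -0.0]
wrist_force: [-0.2, -4.1, -2.0]
width: 11.0
grip_force: 58.4
```

Emit:
{"fn": "jog_arm", "kwargs": {
  "commands": "-0.0003 0 0.0015 0 0 0 0;-0.0003 0 0.003 0 0 0 0;-0.0003 0 0.0045 0 0 0 0;-0.0003 0 0.005 0 0 0 0"
}}

```text
t: 16.15
ee_pos: [647.2, 134.9, 116.3]
tcp_rot: [-0.0, 0.785, 0.619, 0.0]
wrist_force: [-0.0, -1.1, 2.0]
width: 11.4
grip_force: 58.8
```

Emit:
{"fn": "jog_arm", "kwargs": {
  "commands": "0 0 0.0015 0 0 0 0;0 0 0.003 0 0 0 0;0 0 0.004 0 0 0 0"
}}

```text
t: 16.45
ee_pos: [647.1, 134.9, 112.3]
tcp_rot: [-0.0, 0.785, 0.619, 0.0]
wrist_force: [0.2, 1.1, 1.4]
width: 11.5
grip_force: 58.8
```

Emit:
{"fn": "jog_arm", "kwargs": {
  "commands": "0 0 0.001 0 0 0 0;0 0 0.002 0 0 0 0;0 0 0.003 0 0 0 0;0 0 0.004 0 0 0 0"
}}

```text
t: 16.85
ee_pos: [647.2, 134.7, 108.4]
tcp_rot: [-0.0, 0.785, 0.619, 0.0]
wrist_force: [1.0, 3.0, 0.1]
width: 11.4
grip_force: 58.8
```

Emit:
{"fn": "jog_arm", "kwargs": {
  "commands": "0 0 0.001 0 0 0 0;0 0 0.002 0 0 0 0;0 0 0.003 0 0 0 0;0 0 0.004 0 0 0 0"
}}

```text
t: 17.25
ee_pos: [647.7, 135.5, 105.2]
tcp_rot: [-0.0, 0.785, 0.619, 0.001]
wrist_force: [1.1, 5.1, 8.0]
width: 11.1
grip_force: 59.8
```

Emit:
{"fn": "jog_arm", "kwargs": {
  "commands": "0 0 0.001 0 0 0 0;0 0 0.002 0 0 0 0;0 0 0.003 0 0 0 0;0 0 0.004 0 0 0 0"
}}

```text
t: 17.65
ee_pos: [647.6, 135.6, 101.0]
tcp_rot: [-0.0, 0.785, 0.619, 0.001]
wrist_force: [1.4, 6.4, 5.4]
width: 11.1
grip_force: 59.4
```

Bow is spreading as expected. Keep going gently.

Emit:
{"fn": "jog_arm", "kwargs": {
  "commands": "0 0 0.001 0 0 0 0;0 0 0.002 0 0 0 0;0 0 0.003 0 0 0 0;0 0 0.004 0 0 0 0"
}}

```text
t: 18.05
ee_pos: [647.2, 135.6, 96.4]
tcp_rot: [-0.0, 0.785, 0.619, 0.001]
wrist_force: [2.2, 5.6, -2.1]
width: 10.9
grip_force: 58.4
```

Emit:
{"fn": "jog_arm", "kwargs": {
  "commands": "0 0 0.001 0 0 0 0;0 0 0.002 0 0 0 0;0 0 0.003 0 0 0 0;0 0 0.004 0 0 0 0"
}}

```text
t: 18.45
ee_pos: [646.9, 135.1, 92.0]
tcp_rot: [-0.0, 0.785, 0.619, 0.0]
wrist_force: [1.0, 4.5, -2.7]
width: 11.2
grip_force: 58.9
```

Emit:
{"fn": "jog_arm", "kwargs": {
  "commands": "0 0 0.001 0 0 0 0;0 0 0.002 0 0 0 0;0 0 0.002 0 0 0 0"
}}

```text
t: 18.75
ee_pos: [647.0, 134.2, 90.1]
tcp_rot: [-0.0, 0.785, 0.619, -0.0]
wrist_force: [0.9, 1.9, -2.3]
width: 11.1
grip_force: 59.0
```

Emit:
{"fn": "jog_arm", "kwargs": {
  "commands": "0 0 0.001 0 0 0 0;0 0 0.001 0 0 0 0"
}}

```text
t: 18.95
ee_pos: [647.2, 134.2, 89.3]
tcp_rot: [0.0, 0.786, 0.619, -0.0]
wrist_force: [1.1, 1.5, -1.2]
width: 11.3
grip_force: 59.1
```

Emit:
{"fn": "jog_arm", "kwargs": {
  "commands": "0 0 0.0008 0 0 0 0;0 0 0.0008 0 0 0 0"
}}

```text
t: 19.15
ee_pos: [647.2, 134.3, 88.6]
tcp_rot: [0.0, 0.785, 0.619, -0.0]
wrist_force: [0.7, -0.5, -0.1]
width: 10.8
grip_force: 59.2
```

Emit:
{"fn": "jog_arm", "kwargs": {
  "commands": "0 0 0.0008 0 0 0 0;0 0 0.0008 0 0 0 0"
}}

```text
t: 19.35
ee_pos: [647.2, 134.4, 87.8]
tcp_rot: [0.0, 0.785, 0.619, -0.0]
wrist_force: [0.7, 0.1, 1.3]
width: 11.1
grip_force: 59.4
```

Emit:
{"fn": "jog_arm", "kwargs": {
  "commands": "0 0 0 0 0 0 0.02;0 0 0 0 0 0 0.04;0 0 0 0 0 0 0.04;0 0 0 0 0 0 0.04;0 0 -0.02 0 0 0 0.04;0 0 -0.06 0 0 0 0.04;0 0 -0.1 0 0 0 0.04;0 0 -0.1 0 0 0 0.04"
}}

```text
t: 20.15
ee_pos: [649.2, 135.5, 193.4]
tcp_rot: [0.002, 0.785, 0.619, 0.003]
wrist_force: [0.6, 1.2, 0.5]
width: 40.0
grip_force: 0.0
```

```bash
python3 - <<'E'
from h import *
s=observe(); print(s["ee_pos"],s["width"],s["wrist_force"])
C={}
for n in ("wrist","side","top"):
    c=C[n]=capture(n)
    for t in ("clip_grip","clip_seat","station"): print(n,t,[(np.round(r["location"],1).tolist(),round(r["conf"],2)) for r in tip_of(t,n)][:1])
    a=-0.236; g=np.array([645.5+1.3,129+1.8+3.9,101]); print("pred grip",proj(c,[g]).round(1).tolist(),"station",proj(c,[[645,128.5,60]]).round(1).tolist())
    m=cv2.inRange(cv2.cvtColor(c["img"],cv2.COLOR_BGR2HSV),(5,170,80),(18,255,255)); r=[x for x in zip(*cv2.connectedComponentsWithStats(m)[2:])][1:]
    print([(q[0].tolist(),q[1].round(1).tolist()) for q in r if q[0][4]>15])
E
```

```text
[649.24072558 135.53956615 193.37524046] 40.02116417601336 [0.62418808 1.20379484 0.53780522]
wrist clip_grip [([319.4, 239.3], 0.57)]
wrist clip_seat []
wrist station [([318.0, 227.9], 0.56)]
pred grip [[320.3, 239.5]] station [[320.0, 228.5]]
[([310, 219, 22, 51, 925], [320.2, 246.6])]
side clip_grip [([309.8, 188.4], 0.76)]
side clip_seat [([314.8, 202.6], 0.65)]
side station [([314.5, 205.5], 0.78)]
pred grip [[311.2, 188.4]] station [[314.0, 203.4]]
[([305, 180, 12, 20, 159], [310.4, 189.1]), ([85, 380, 27, 25, 79], [97.9, 394.6]), ([55, 399, 28, 8, 62], [69.4, 403.4]), ([432, 452, 18, 9, 46], [440.4, 454.6])]
top clip_grip [([372.3, 181.3], 0.6)]
top clip_seat [([374.1, 186.3], 0.36)]
top station [([371.6, 182.5], 0.61)]
pred grip [[371.3, 179.5]] station [[372.2, 186.4]]
[]
```

```bash
python3 -c "
from cell import *
print(hand_in())"
```

```text
the job is handed in; nothing more can be done
None
```

The pin is pushed home to its hard stop and the spring clip is seated through its cross hole with the bow sprung round. The arm is clear, and the job was handed in at about 21 s. The judge's verdict wasn't shown; the force readings and camera checks agree that the clip is seated.

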